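# Wheel the salt-and-pepper caddy onto the blue parking mat

## Task

Take the little wheeled salt-and-pepper caddy by its handle and, without lifting it, first push it forward (red strip leading) until both front castors trail straight behind their pivots, then steer it on to the blue mat. Park it centred on the mat and in line with the mat's arrow, with the front castors still trailing straight, and let go.

Things in the scene. Friction and masses are not known exactly. Their poses are not given: they have to be found in the camera images.
- caddy: small wooden caddy on wheels, 124 mm long (x), 90 wide, 160 high, 0.6 kg. Origin: on the worktop under its centre; +x forward, to the end with the red strip; z up. Handle over the centre: upright wooden bar 16 mm thick along x, 66 wide along y, 124 to 160 mm above the worktop. Two shakers fixed before and behind it, 95 mm high. Rear wheels do not swivel but skid: held, it can be turned on the spot
- axle_left (a point): wheel centre of the front left castor (22 mm wheel), 11 mm above the worktop, 16 mm from its pivot. Pivot at x = 35, y = 30 mm in the caddy's frame; trailing straight, this point is at x = 19, y = 30 mm. It starts well out of line; pushed straight ahead it trails within about 50 mm of travel; turning on the spot, sideways or backward motion swings it out again
- axle_right (a point): the same point of the front right castor: pivot at x = 35, y = -30 mm in the caddy's frame; at x = 19, y = -30 mm when trailing straight. It behaves as the left one
- blue_mat: blue mat with a white arrow, 140 mm long (x) by 104 mm wide (y), a film 1 mm thick stuck to the worktop, no obstacle to wheels or fingers; origin at its centre, +x is the way the arrow points. A like mat in orange is not the one wanted; it may be rolled over

How it is judged:
By the outcome, as a careful person would: the job done as asked, in the order asked, and still so for the second after the job is handed in, with the robot touching nothing.
It also fails if it takes over 35 s, if anything falls off the work surface, if the arm or the gripper's body presses on something with over 40 N, if the wrist force passes 120 N, or if a joint passes its speed limit or range.

## Robot

A 6-joint arm with a two-finger parallel gripper is mounted at the origin on a cart in front of the work surface, level with it; the furniture and walls round the work are solid. World frame = base frame: x ahead of the robot, y to its left, z up, the work surface at z = 0. Lengths are in mm, angles in rad, forces in N, time in s.
With the tool pointing down it reaches from about 275 to 875 mm from the base axis. Payload 12.5 kg.
Tool frame: the origin (TCP) lies midway between the tips of the shut fingers; the grasp point (between the pads) lies 19 mm behind it; z points along the fingers, y is the line along which they close (so a half turn about z gives the same grasp; the last joint's range is limited). The gripper opens to 85 mm and grips with 20 to 120 N. Pads are 22 mm wide; open, the fingers measure 114 mm over their backs; the gripper's body (76 mm by 85 mm) begins 54 mm behind the grasp point. The pads swing forward as they close: fully open they stand 13 mm farther back than shut.
Start: joints at [-0.752, 0.351, 1.652, -0, 1.139, -0.085], TCP at [432.13, -340.218, 231.29] pointing down, gripper open.
Joint ranges: [-2.75, 2.75], [-0.79, 2.1], [0.01, 2.65], [-1.57, 4.71], [0.07, 3.14], [-2.87, 2.87]. Speed limits (rad/s): [2.22, 2.22, 2.79, 3.14, 3.14, 3.14].

## Interface

Orientations are given as a unit quaternion [x, y, z, w].
In Python, from bench import get_state, capture, close_job gives the robot as it stands. The module is installed in compiled form; this text tells all that it offers.
- The arm moves only by the tool arm_command, never from a script. Its argument "rows" is a list of rows, each a list of 5 numbers: the finger opening in m, from 0 to 0.0854, then the shift along the tool's x, y, z in m, then the turn about the tool's z in degrees. In form: [[claw, tx, ty, tz, yaw], ...]. A call has 1 to 8 rows; each row shifts and turns the commanded pose from where the row before left it, along the tool's axes as they then stand; what a row does not reach is not made up. A row lasts 1/12 s, in which the tool goes at most 41.7 mm and 7.16 degrees, less where a joint would pass 70% of its speed; a pose out of reach is approached as far as the arm can. A call is refused whole if a number of a shift passes 0.0417 or a number of a turn 7.16, either way. A call with a gripper value outside its range is refused whole. The fingers move at their own pace and stop on an object; the grip force is fixed at half the most. Time passes only in rows, so rows that do not move let the fingers close. It gives the time, the measured TCP pose, the force, the opening and the grip force at its end, in the units of the state.
- get_state(): the state, without advancing time (a new reading comes with each control period).
- capture(name): name is "scene" or "top"; returns a dict with "pixels" (384x512x3 uint8, red, green, blue), "range_z" (384x512 float32, mm along the optical axis (not along the pixel's ray), 0 where there is no reading), "fovy" (degrees; the focal length in pixels is half the picture's height over the tangent of half this angle, whatever the lens; pixels are square), "cx", "cy" (the principal point, pixels), "extrinsics" (4x4, takes a point from world to camera coordinates). Camera axes: x right, y up, looking along -z (the intrinsics and any distortion apply to the point x, -y, -z); pixel columns grow to the right and rows downward; lengths in mm; the calibration is good to about 2 mm. A picture is of the moment at which its call begins.
- close_job(): hands the job in; it is judged then, once.
The state is a dict: "time": time; "joint_positions": joint angles; "joint_velocities": joint speeds; "tau": joint torques, N m; "ee_pos": TCP position; "eef_rot": TCP orientation; "contact_force": force on the tool from outside, world axes, zero at the start; "wrist_torque": the same for the moment, N m; "opening": finger opening in mm; "grip_force": force on a finger pad.
Only numpy, scipy, OpenCV 4.12 (cv2) and the standard library are available. Lean on these libraries where they do the work, as an engineer would, in place of code of your own. Each camera call takes 0.05 s, during which the arm holds its last target. There are 200 camera calls.

## Working session

There is one attempt and no reset: what is moved stays moved. The work goes in short steps, Python scripts to look and compute and a tool call to move; the robot and the scene stay as the last step left them, time stands still between calls to the robot, and variables do not carry over. Pictures are saved under pics/ and viewed, at most 10 in all, crops included, and the job is handed in when it is done.

Besides the shell and the picture viewer there is one more tool, called as name(argument=value, ...), one argument or row to a line, values as JSON. arm_command: Moves the arm, as the interface text tells. Its arguments: {"type":"object","properties":{"rows":{"type":"array"}},"required":["rows"]}

```bash
mkdir -p pics; cat > h.py <<'E'
import numpy as np, cv2
from bench import get_state, capture, close_job
def cap(n,fn=None):
    c=capture(n)
    if fn: cv2.imwrite('pics/'+fn,c['pixels'][:,:,::-1])
    return c
def ray(c,uv,z):
    f=192/np.tan(np.radians(c['fovy'])/2); E=np.array(c['extrinsics']); R=E[:3,:3]; o=-R.T@E[:3,3]
    uv=np.atleast_2d(np.array(uv,float))
    d=np.c_[(uv[:,0]-c['cx'])/f,-(uv[:,1]-c['cy'])/f,-np.ones(len(uv))]@R
    return o+d*((z-o[2])/d[:,2])[:,None]
def proj(c,P):
    f=192/np.tan(np.radians(c['fovy'])/2); E=np.array(c['extrinsics'])
    p=np.atleast_2d(P)@E[:3,:3].T+E[:3,3]
    return np.c_[c['cx']+f*p[:,0]/-p[:,2],c['cy']-f*p[:,1]/-p[:,2]]
def cloud(c):
    f=192/np.tan(np.radians(c['fovy'])/2); E=np.array(c['extrinsics']); z=c['range_z']
    v,u=np.mgrid[0:384,0:512]
    p=np.stack([(u-c['cx'])/f*z,-(v-c['cy'])/f*z,-z],-1)
    return (p-E[:3,3])@E[:3,:3]
E
python3 - <<'E'
from h import *
for n in('scene','top'):
    c=cap(n,n+'0.png'); E=np.array(c['extrinsics']); print(n,c['fovy'],c['cx'],c['cy'],-E[:3,:3].T@E[:3,3],E[2,:3])
    print(c.keys())
print(get_state())
E
```

```text
scene 46.14830587891353 255.52031546894108 192.92687550533532 [ 3.29139823e-01 -9.36376634e+02  4.10431181e+02] [-0.47918476 -0.77728453  0.4076895 ]
dict_keys(['pixels', 'range_z', 'fovy', 'cx', 'cy', 'extrinsics'])
top 46.305756904305554 256.8015956894354 193.75090217702603 [ 415.21300745 -238.80210514  898.44732986] [-0.08551417 -0.0328252   0.99579608]
dict_keys(['pixels', 'range_z', 'fovy', 'cx', 'cy', 'extrinsics'])
{'time': 0.1, 'joint_positions': array([-7.51612982e-01,  3.51204394e-01,  1.65236838e+00, -4.56345371e-06,
        1.13913344e+00, -8.46116238e-02]), 'joint_velocities': array([ 0.00040278, -0.00258489, -0.00274613, -0.00060569, -0.00026429,
        0.00101077]), 'tau': array([-6.07988713e-04, -5.06833255e+01, -2.91873837e+01, -6.57052601e-05,
        2.66824791e-03, -8.31251761e-07]), 'ee_pos': array([ 431.90671959, -340.02017591,  230.79704639]), 'eef_rot': array([ 8.99619585e-01,  4.36674127e-01, -2.01864220e-04, -5.18901585e-04]), 'contact_force': array([-0.14723265,  0.47298293, -0.19850374]), 'wrist_torque': array([-0.03807914, -0.00682527, -0.06257349]), 'grip_force': 0.0, 'opening': 85.18843562880858}
```

View pics/scene0.png

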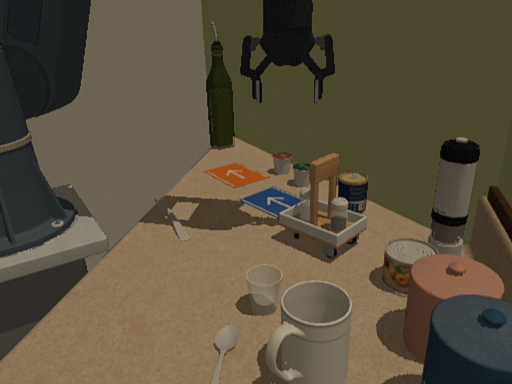

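View pics/top0.png

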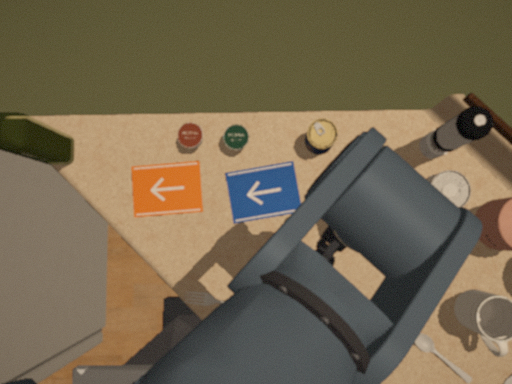

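The scene view shows the caddy at about (323,215) beside the blue mat at (275,202). In the top view the blue mat is at (263,191), its arrow pointing left, and the arm hides the caddy.

```bash
python3 - <<'E'
from h import *
for n in('top','scene'):
    c=cap(n); hsv=cv2.cvtColor(c['pixels'],cv2.COLOR_RGB2HSV)
    P=cloud(c)
    for nm,lo,hi in(('blue',(105,130,60),(125,255,255)),('orange',(6,200,150),(16,255,255))):
        m=cv2.inRange(hsv,lo,hi); m[(abs(P[...,2])>15)]=0
        m=cv2.morphologyEx(m,cv2.MORPH_CLOSE,np.ones((9,9)))
        k=max(cv2.findContours(m,0,2)[0],key=cv2.contourArea)
        w=ray(c,k[:,0,:],1)[:,:2].astype(np.float32); r=cv2.minAreaRect(w); print(n,nm,r,cv2.contourArea(w))
        if nm=='blue' and n=='top':
            a=cv2.inRange(hsv,(0,0,130),(179,70,255)); f=np.zeros_like(a); cv2.drawContours(f,[cv2.convexHull(k)],-1,255,-1); f=cv2.erode(f,np.ones((9,9)))
            v,u=np.nonzero(a&f); q=ray(c,np.c_[u,v],1)[:,:2]; print('arrow centroid',q.mean(0),len(q), 'pca',np.linalg.svd(q-q.mean(0),full_matrices=0)[2][0])
c=cap('scene'); im=c['pixels']; P=cloud(c)
x=cv2.resize(im[140:265,260:385],None,fx=4.8,fy=4.8,interpolation=cv2.INTER_CUBIC); cv2.imwrite('pics/crop1.png',x[:,:,::-1])
hsv=cv2.cvtColor(im,cv2.COLOR_RGB2HSV)
B=(slice(140,265),slice(270,375)); Q=P[B].reshape(-1,3); H=hsv[B].reshape(-1,3)
s=(Q[:,2]>126)&(Q[:,2]<165); print('handle',s.sum(),Q[s].mean(0),Q[s].min(0),Q[s].max(0))
print(cv2.minAreaRect(Q[s][:,:2].astype(np.float32)))
t=s&(Q[:,2]>157); print('top',t.sum(),Q[t].mean(0),cv2.minAreaRect(Q[t][:,:2].astype(np.float32)))
E
```

```text
top blue ((496.1158142089844, -221.63104248046875), (84.11886596679688, 134.0941925048828), 9.316904067993164) 10757.149478645297
arrow centroid [ 495.14733873 -215.84801369] 317 pca [ 0.16273068 -0.98667053]
top orange ((504.874267578125, -26.408340454101562), (84.37049865722656, 134.10411071777344), 4.255791187286377) 10802.273898368207
scene blue ((493.23553466796875, -210.2659912109375), (83.42816925048828, 106.04893493652344), 8.74744701385498) 7504.220817737747
scene orange ((503.40478515625, -29.380355834960938), (85.0146713256836, 132.79859924316406), 2.6783041954040527) 10069.155949705793
handle 684 [ 462.44061963 -407.77933231  145.77753841] [ 429.01108033 -420.01264852  126.13079682] [ 663.47072323 -305.51430765  161.52705503]
((548.4113159179688, -367.3147888183594), (255.66146850585938, 26.395442962646484), 23.420955657958984)
top 156 [ 459.63437723 -407.23289657  159.67157059] ((462.0386962890625, -405.2313537597656), (64.35608673095703, 14.486806869506836), 12.544039726257324)
```

View pics/crop1.png

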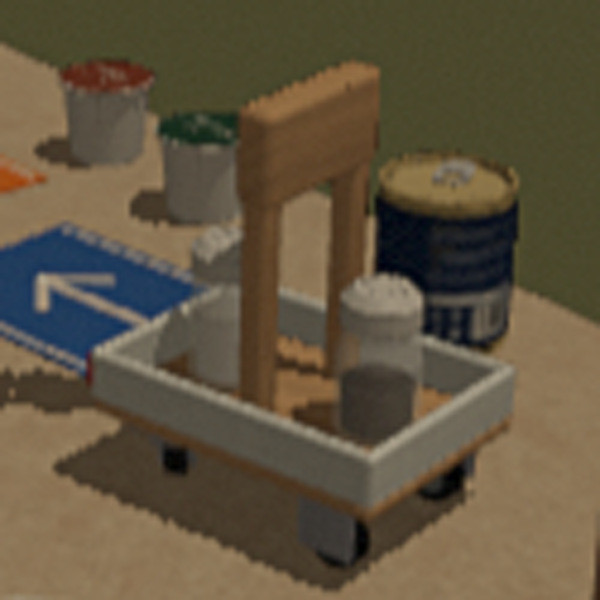

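Heading of the caddy is about 102°, with the mat ahead and about 60 mm to its right. I'm swinging the arm clear so that the top camera sees the caddy and mat together.

arm_command(
  rows=[
    [0.085,0.035,-0.02,0,0],
    [0.085,0.035,-0.02,0,0],
    [0.085,0.035,-0.02,0,0],
    [0.085,0.035,-0.02,0,0],
    [0.085,0.035,-0.02,0,0],
    [0.085,0.035,-0.02,0,0],
    [0.085,0.035,-0.02,0,0],
    [0.085,0.035,-0.02,0,0],
  ],
)

```text
time: 0.92
ee_pos: [479.5, -19.3, 231.4]
eef_rot: [0.9, 0.437, 0.0, 0.0]
contact_force: [0.0, 0.2, -0.4]
opening: 84.8
grip_force: 0.0
```

```bash
python3 - <<'E'
from h import *
c=cap('top','top1.png'); im=c['pixels']; P=cloud(c); hsv=cv2.cvtColor(im,cv2.COLOR_RGB2HSV)
m=cv2.inRange(hsv,(105,130,60),(125,255,255)); m[abs(P[...,2])>15]=0
m=cv2.morphologyEx(m,cv2.MORPH_CLOSE,np.ones((9,9))); k=max(cv2.findContours(m,0,2)[0],key=cv2.contourArea)
print('mat',cv2.minAreaRect(ray(c,k[:,0,:],1)[:,:2].astype(np.float32)))
u,v=proj(c,[462,-405,150])[0].astype(int); print(u,v)
B=np.zeros(P.shape[:2],bool); B[v-70:v+70,u-70:u+70]=1
h=B&(P[...,2]>145)&(P[...,2]<175); vv,uu=np.nonzero(h); print(h.sum())
w=ray(c,np.c_[uu,vv],160)[:,:2]; print('handle',cv2.minAreaRect(w.astype(np.float32)),w.mean(0),np.linalg.svd(w-w.mean(0),full_matrices=0)[2][0])
print('z top',np.median(P[h][:,2]))
t=B&(P[...,2]>25)&(P[...,2]<70); t=cv2.morphologyEx((t*255).astype(np.uint8),cv2.MORPH_OPEN,np.ones((3,3)))
k=max(cv2.findContours(t,0,2)[0],key=cv2.contourArea); zz=np.percentile(P[t>0][:,2],[10,50,90]);print('z',zz)
for z in (45,55): print('tray',z,cv2.minAreaRect(ray(c,k[:,0,:],z)[:,:2].astype(np.float32)))
x=cv2.resize(im[80:280,200:460],None,fx=3,fy=3); cv2.imwrite('pics/crop2.png',x[:,:,::-1])
print(get_state()['ee_pos'],get_state()['eef_rot'])
E
```

```text
mat ((495.96630859375, -222.0011444091797), (85.69256591796875, 134.10476684570312), 9.815814018249512)
372 203
438
handle ((463.4810791015625, -399.8645935058594), (65.28224182128906, 18.426483154296875), 14.114655494689941) [ 463.58824279 -399.95402406] [-0.97032647 -0.24179854]
z top 158.71859756948498
z [35.81636733 41.63952301 57.86401776]
tray 45 ((464.188232421875, -401.2017822265625), (90.52703857421875, 130.23159790039062), 13.547524452209473)
tray 55 ((463.6143798828125, -399.29901123046875), (89.46633911132812, 128.70559692382812), 13.547551155090332)
[480.01371279 -13.84012179 231.45454786] [ 8.99019843e-01  4.37906639e-01  6.77112864e-04 -7.99263261e-04]
```

View pics/crop2.png

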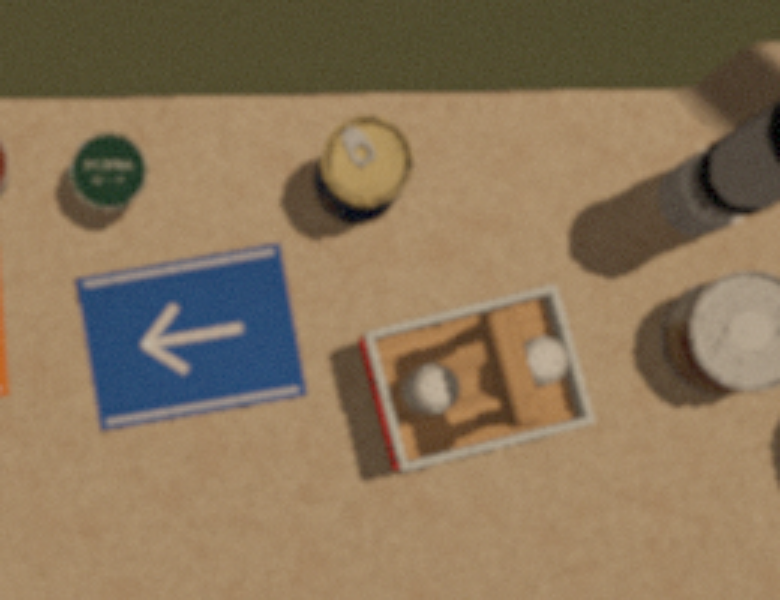

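Top view: caddy handle is at about (515,370) in the crop, red strip on the left end (380,405), blue mat centre at (190,337). Now going above the handle.

arm_command(
  rows=[
    [0.085,-0.0335,0.024,0,0],
    [0.085,-0.0335,0.024,0,0],
    [0.085,-0.0335,0.024,0,0],
    [0.085,-0.0335,0.024,0,0],
    [0.085,-0.0335,0.024,0,0],
    [0.085,-0.0335,0.024,0,0],
    [0.085,-0.0335,0.024,0,0],
    [0.085,-0.0335,0.024,0,0],
  ],
)

```text
time: 1.63
ee_pos: [464.1, -352.7, 231.3]
eef_rot: [0.9, 0.437, 0.0, -0.0]
contact_force: [0.6, 0.7, 0.3]
opening: 85.1
grip_force: 0.0
```

arm_command(
  rows=[
    [0.085,-0.024,0.017,0,0],
    [0.085,-0.024,0.017,0,0],
    [0.085,0,0,0,6.4],
    [0.085,0,0,0,6.4],
    [0.085,0,0,0,6.4],
    [0.085,0,0,0,6.4],
    [0.085,0,0,0,6.4],
    [0.085,0,0,0,6.4],
  ],
)

```text
time: 2.3
ee_pos: [461.6, -409.4, 231.1]
eef_rot: [0.994, 0.114, -0.0, -0.0]
contact_force: [0.2, 0.7, 0.2]
opening: 84.9
grip_force: 0.0
```

arm_command(
  rows=[
    [0.085,0,0,0,0],
    [0.085,0,0,0,0],
    [0.085,0,0,0,0],
  ],
)

```text
time: 2.55
ee_pos: [461.7, -409.3, 231.2]
eef_rot: [0.993, 0.118, -0.0, -0.0]
contact_force: [-0.0, 0.8, -0.4]
opening: 85.1
grip_force: 0.0
```

```bash
cat >> h.py <<'E'
def tool():
    s=get_state(); q=s['eef_rot']; return s['ee_pos'], 2*np.degrees(np.arctan2(q[1],q[0])), s['time']
def todo(x,y,h=None):
    # shift in tool axes to (x,y); yaw to make -tool y point along h
    p,a,t=tool(); d=np.array([x,y])-p[:2]; r=np.radians(a)
    print('t',t,'tcp',p.round(1),'hd',round(a+90,2),'tx',d@[np.cos(r),np.sin(r)],'ty',d@[np.sin(r),-np.cos(r)],'yaw',None if h is None else a+90-h)
E
python3 -c "
from h import *
todo(463.5,-402,103.6)"
```

```text
t 2.55 tcp [ 461.7 -409.3  231.2] hd 103.59 tx 3.503611269018312 ty -6.712521999490636 yaw -0.008265203149605327
```

arm_command(
  rows=[
    [0.085,0.0035,-0.0065,0,0],
    [0.085,0,0,0.027,0],
    [0.085,0,0,0.027,0],
    [0.085,0,0,0.027,0],
    [0.085,0,0,0.015,0],
    [0.085,0,0,0.01,0],
    [0.085,0,0,0,0],
    [0.085,0,0,0,0],
  ],
)

```text
time: 3.22
ee_pos: [463.9, -402.2, 125.8]
eef_rot: [0.993, 0.117, 0.0, 0.0]
contact_force: [-0.5, -0.6, 0.1]
opening: 85.1
grip_force: 0.0
```

```bash
python3 -c "
from h import *
todo(463.5,-402,103.6)
c=cap('scene'); cv2.imwrite('pics/crop3.png',cv2.resize(c['pixels'][110:265,250:390],None,fx=3.8,fy=3.8,interpolation=2)[:,:,::-1])"
```

```text
t 3.2167 tcp [ 463.9 -402.2  125.8] hd 103.43 tx -0.34958087199087984 ty -0.2511963491002068 yaw -0.16635340985270375
```

View pics/crop3.png

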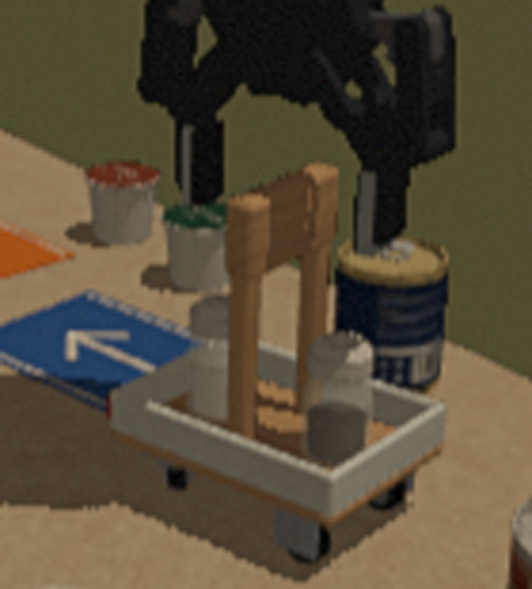

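The fingers (200,165) and (375,210) straddle the handle (285,220) evenly. Closing.

arm_command(
  rows=[
    [0.06,0,0,0,0],
    [0.04,0,0,0,0],
    [0.03,0,0,0,0],
    [0.025,0,0,0,0],
    [0.02,0,0,0,0],
    [0.017,0,0,0,0],
    [0.01,0,0,0,0],
    [0.01,0,0,0,0],
  ],
)

```text
time: 3.93
ee_pos: [463.7, -402.3, 125.5]
eef_rot: [0.993, 0.117, 0.0, 0.0]
contact_force: [0.4, 0.1, 2.4]
opening: 15.1
grip_force: 58.4
```

arm_command(
  rows=[
    [0,0,0,0,0],
    [0,0,0,0,0],
    [0,0,0,0,0],
    [0,0,0,0,0],
  ],
)

```text
time: 4.27
ee_pos: [463.7, -402.3, 125.5]
eef_rot: [0.993, 0.117, 0.0, 0.0]
contact_force: [-0.5, 0.1, 3.5]
opening: 15.2
grip_force: 58.5
```

```bash
python3 -c "
from h import *
todo(463.5,-402,103.6)"
```

```text
t 4.2667 tcp [ 463.7 -402.3  125.5] hd 103.38 tx -0.14951343193029556 ty -0.3513490483147811 yaw -0.2159677687079693
```

Gripped. Pushing straight forward 56 mm.

arm_command(
  rows=[
    [0,0,-0.004,0,0],
    [0,0,-0.007,0,0],
    [0,0,-0.008,0,0],
    [0,0,-0.008,0,0],
    [0,0,-0.008,0,0],
    [0,0,-0.008,0,0],
    [0,0,-0.008,0,0],
    [0,0,-0.005,0,0],
  ],
)

```text
time: 4.93
ee_pos: [450.4, -346.6, 125.4]
eef_rot: [0.993, 0.117, -0.0, -0.0]
contact_force: [-0.6, -1.3, 4.7]
opening: 15.1
grip_force: 59.2
```

arm_command(
  rows=[
    [0,0,0,0,0],
    [0,0,0,0,0],
  ],
)

```text
time: 5.1
ee_pos: [450.5, -346.7, 125.5]
eef_rot: [0.993, 0.117, -0.0, -0.0]
contact_force: [-0.2, 0.0, 5.9]
opening: 15.4
grip_force: 59.2
```

```bash
python3 - <<'E'
from h import *
todo(496,-222,99.6)
c=cap('scene'); p,a,t=tool(); h=np.radians(a+90); F=np.array([np.cos(h),np.sin(h)]);L=np.array([-F[1],F[0]])
o=p[:2]
for n,x,y in(('pivL',35,30),('axL',19,30),('pivR',35,-30),('axR',19,-30)):
    uv=proj(c,[*(o+F*x+L*y),11])[0]; print(n,uv, ((uv-[250,150])*5).round())
cv2.imwrite('pics/crop4.png',cv2.resize(c['pixels'][150:265,250:390],None,fx=5,fy=5,interpolation=2)[:,:,::-1])
E
```

```text
t 5.1 tcp [ 450.5 -346.7  125.5] hd 103.41 tx 73.2187988163023 ty -110.74720788135666 yaw 3.8107390126535847
pivL [271.41568507 225.96954261] [107. 380.]
axL [277.83417773 228.70724612] [139. 394.]
pivR [292.19146725 215.01472049] [211. 325.]
axR [298.57028234 217.49998648] [243. 337.]
```

View pics/crop4.png

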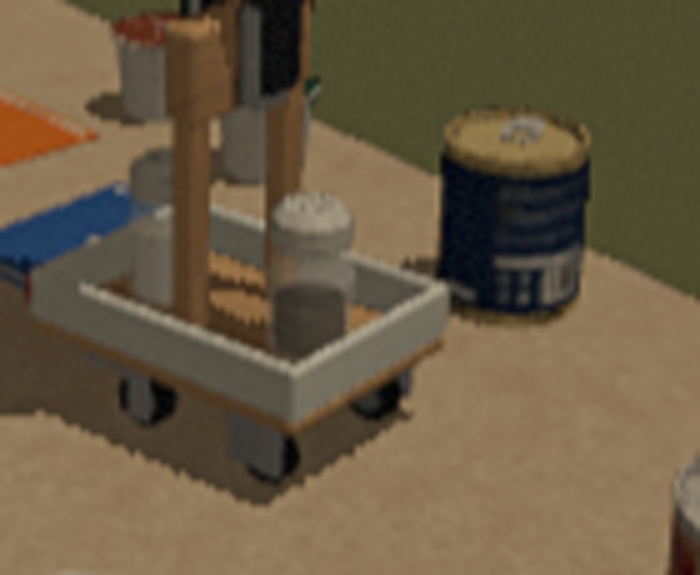

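The left front wheel is at about (148,396), against (139,394) predicted for trailing, so it trails. The right one is hidden, so I add 5 mm for margin and then steer.

arm_command(
  rows=[
    [0,0,-0.005,0,0],
    [0,0.003,-0.005,0,0.95],
    [0,0.005,-0.005,0,0.95],
    [0,0.006,-0.004,0,0.95],
    [0,0.006,-0.004,0,0.95],
    [0,0.006,-0.004,0,0],
    [0,0.006,-0.004,0,0],
    [0,0.006,-0.004,0,0],
  ],
)

```text
time: 5.82
ee_pos: [480.8, -306.6, 126.4]
eef_rot: [0.997, 0.084, -0.0, 0.001]
contact_force: [-6.3, -4.0, 15.9]
opening: 14.9
grip_force: 61.7
```

arm_command(
  rows=[
    [0,0.006,-0.004,0,0],
    [0,0.006,-0.004,0,0],
    [0,0.006,-0.004,0,0],
    [0,0.003,-0.003,0,0],
    [0,0,-0.001,0,0],
    [0,0,0,0,0],
  ],
)

```text
time: 6.32
ee_pos: [499.3, -287.1, 126.5]
eef_rot: [0.996, 0.084, 0.0, 0.001]
contact_force: [-3.0, -0.3, 15.0]
opening: 15.2
grip_force: 62.5
```

```bash
python3 - <<'E'
from h import *
todo(496,-222,99.6); s=get_state(); print(s['contact_force'])
c=cap('top','top2.png'); c=cap('scene'); cv2.imwrite('pics/crop5.png',cv2.resize(c['pixels'][100:265,230:390],None,fx=3.6,fy=3.6,interpolation=2)[:,:,::-1])
E
```

```text
t 6.3167 tcp [ 499.3 -287.1  126.5] hd 99.62 tx 7.612998994948118 ty -64.76818964825645 yaw 0.023174536399110934
[-2.95633842 -0.31330977 14.95604978]
```

View pics/top2.png

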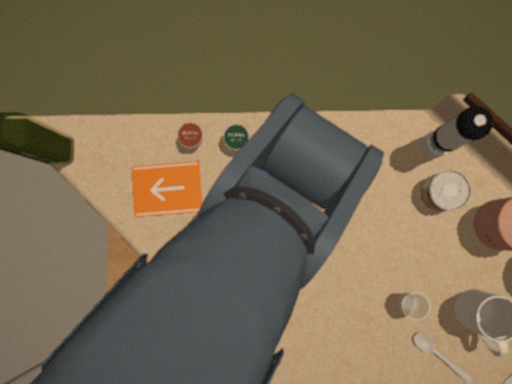

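The top view shows only the arm over the mat, so I rely on the tool pose. I take out the remaining 7.6 mm sideways, then go straight for 55 mm, easing the downward press slightly because the mat is 1 mm high.

arm_command(
  rows=[
    [0,0.0045,-0.005,-0.0003,0],
    [0,0.003,-0.005,-0.0003,0],
    [0,0,-0.006,0,0],
    [0,0,-0.007,0,0],
    [0,0,-0.007,0,0],
    [0,0,-0.007,0,0],
    [0,0,-0.007,0,0],
    [0,0,0,0,0],
  ],
)

```text
time: 7.08
ee_pos: [499.8, -241.5, 126.9]
eef_rot: [0.996, 0.084, 0.001, 0.001]
contact_force: [1.3, -0.7, 10.3]
opening: 15.5
grip_force: 61.7
```

```bash
python3 - <<'E'
from h import *
todo(496,-222,99.6); s=get_state(); print(s['contact_force'])
E
```

```text
t 7.0833 tcp [ 499.8 -241.5  126.9] hd 99.61 tx -0.5313418386495834 ty -19.81725782211441 yaw 0.014716628719497749
[ 1.3112316  -0.65546736 10.3390039 ]
```

arm_command(
  rows=[
    [0,0,-0.006,0,0],
    [0,0,-0.006,0,0],
    [0,0,-0.005,0,0],
    [0,0,-0.003,0,0],
    [0,0,0,0,0],
    [0,0,0,0,0],
  ],
)

```text
time: 7.58
ee_pos: [496.7, -222.4, 126.9]
eef_rot: [0.996, 0.084, 0.001, 0.001]
contact_force: [1.9, 0.4, 11.9]
opening: 14.9
grip_force: 61.9
```

```bash
python3 - <<'E'
from h import *
todo(496,-222,99.6); s=get_state(); print(s['contact_force'])
c=cap('scene'); M=np.array([496,-222]);h=np.radians(99.6);F=np.array([np.cos(h),np.sin(h)]);L=np.array([-F[1],F[0]])
o=tool()[0][:2]
for n,b,x,y,z in(('axL',o,19,30,11),('pivL',o,35,30,11),('axR',o,19,-30,11),('matFL',M,70,52,1),('matRL',M,-70,52,1),('matRR',M,-70,-52,1)):
    uv=proj(c,[*(b+F*x+L*y),z])[0]; print(n,((uv-[200,120])*5).round())
cv2.imwrite('pics/crop6.png',cv2.resize(c['pixels'][120:240,200:340],None,fx=5,fy=5,interpolation=2)[:,:,::-1])
E
```

```text
t 7.5833 tcp [ 496.7 -222.4  126.9] hd 99.59 tx -0.6072652953709663 ty -0.4725236914639316 yaw -0.007437024828490735
[ 1.89524047  0.42622257 11.88117637]
axL [309. 395.]
pivL [283. 383.]
axR [410. 354.]
matFL [190. 396.]
matRL [420. 502.]
matRR [596. 421.]
```

View pics/crop6.png

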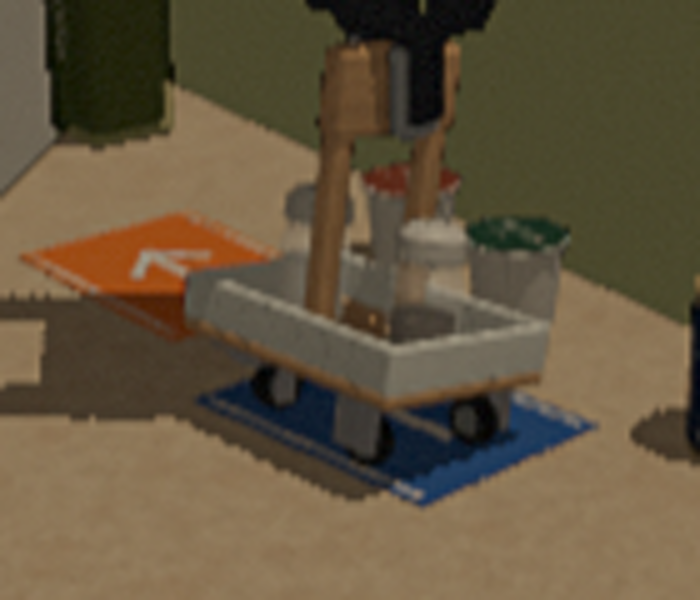

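The caddy has rolled in the grip during the sideways skid: its handle leans from (320,310) to (345,60). The left castor at (270,385) is well off the trailing spot (309,395). I'll let it settle, look, and regrip.

arm_command(
  rows=[
    [0.017,0,0,0,0],
    [0.019,0,0,0,0],
    [0.022,0,0,0,0],
    [0.03,0,0,0,0],
    [0.05,0,0,0,0],
    [0.085,0,0,0,0],
    [0.085,0,0,0,0],
    [0.085,0,0,0,0],
  ],
)

```text
time: 8.3
ee_pos: [495.8, -222.7, 125.8]
eef_rot: [0.997, 0.084, -0.0, -0.0]
contact_force: [-0.2, -0.3, -0.2]
opening: 76.9
grip_force: 0.0
```

arm_command(
  rows=[
    [0.085,0,0,-0.02,0],
    [0.085,0,0,-0.03,0],
    [0.085,0,0,-0.03,0],
    [0.085,0,-0.03,-0.02,0],
    [0.085,0,-0.041,0,0],
    [0.085,0,-0.041,0,0],
    [0.085,0,-0.041,0,0],
    [0.085,0,-0.041,0,0],
  ],
)

```text
time: 8.97
ee_pos: [462.8, -29.9, 226.1]
eef_rot: [0.997, 0.083, 0.0, 0.0]
contact_force: [0.6, 0.4, 0.9]
opening: 85.2
grip_force: 0.0
```

```bash
cat > m.py <<'E'
from h import *
def caddy(c):
    im=c['pixels']; P=cloud(c); g=tuple(np.median(P[(P[...,2]>150)&(P[...,2]<165)&(P[...,0]>350)],axis=0))
    z=P[...,2]; h=((z>152)&(z<166)&(P[...,0]>350)&(P[...,0]<640)).astype(np.uint8)
    n,l,st,ce=cv2.connectedComponentsWithStats(h)
    for i in range(1,n):
        if st[i,4]<150: continue
        v,u=np.nonzero(l==i); w=ray(c,np.c_[u,v],160)[:,:2]; print('handle?',st[i,4],cv2.minAreaRect(w.astype(np.float32)),np.median(z[l==i]))
        cu,cv_=map(int,ce[i]); t=np.zeros_like(h); t[max(cv_-45,0):cv_+45,max(cu-50,0):cu+50]=1
        t&=((z>40)&(z<75)).astype(np.uint8); t=cv2.morphologyEx(t,cv2.MORPH_OPEN,np.ones((2,2)))
        v,u=np.nonzero(t)
        if len(u)>50: print('rim',len(u),cv2.minAreaRect(ray(c,np.c_[u,v],57)[:,:2].astype(np.float32)))
E
python3 - <<'E'
from m import *
todo(496,-222,99.6)
c=cap('top','top3.png'); caddy(c)
a=cv2.resize(c['pixels'][100:300,180:420],None,fx=2,fy=2,interpolation=2)
c=cap('scene'); b=cv2.resize(c['pixels'][140:240,220:320],(400,400),interpolation=2)
cv2.imwrite('pics/crop7.png',cv2.hconcat([cv2.resize(a,(400,333))[:333],b[:333]])[:,:,::-1])
E
```

```text
t 8.9667 tcp [462.8 -29.9 226.1] hd 99.55 tx 0.8647639523742825 ty 194.97247429594088 yaw -0.05477829613431595
handle? 374 ((475.3834533691406, -223.5681610107422), (65.32981872558594, 15.845268249511719), 7.158453464508057) 159.00508477544412
rim 720 ((473.5360107421875, -223.97372436523438), (89.85429382324219, 126.30916595458984), 7.253706455230713)
```

View pics/crop7.png

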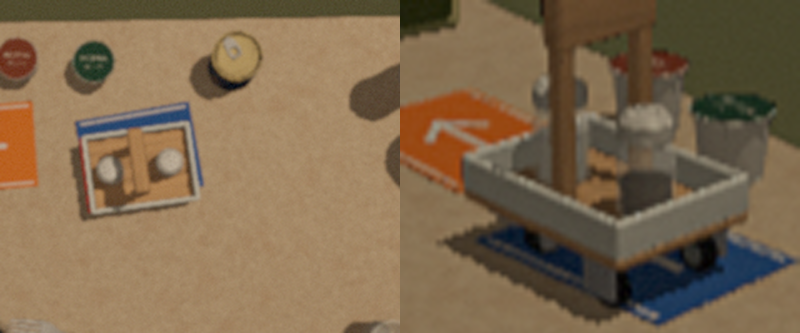

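The caddy has settled on its wheels at (475,-224), heading 97°, about 20 mm left of the mat axis (top view at left, mat strip showing above the tray). I'll regrip, back it off to the right, and drive in straight. First I check the clearance to the can.

```bash
python3 - <<'E'
from m import *
todo(475.3,-224.3,97.2)
c=cap('top'); P=cloud(c); z=P[...,2]
s=(z>15)&(z<140)&(P[...,0]>500)&(P[...,1]>-470)&(P[...,1]<-295)
n,l,st,ce=cv2.connectedComponentsWithStats(s.astype(np.uint8))
for i in range(1,n):
    if st[i,4]>60: q=P[l==i]; print(st[i,4],q.min(0).round(),q.max(0).round(),np.median(q,axis=0).round())
E
```

```text
t 9.0667 tcp [462.4 -27.3 226. ] hd 99.83 tx -20.93602551693187 ty 196.3574871507395 yaw 2.6339296873348275
1880 [ 660. -470.   15.] [ 662. -295.  140.] [ 661. -383.   85.]
877 [ 570. -362.   15.] [ 628. -305.   75.] [ 595. -331.   68.]
```

arm_command(
  rows=[
    [0.085,-0.004,0.036,0,0],
    [0.085,-0.004,0.036,0,0],
    [0.085,-0.004,0.036,0,0],
    [0.085,-0.004,0.036,0,0],
    [0.085,-0.004,0.036,0,0],
    [0.085,-0.001,0.016,0,2.6],
    [0.085,0,0,0,0],
    [0.085,0,0,0,0],
  ],
)

```text
time: 9.78
ee_pos: [475.1, -229.0, 225.5]
eef_rot: [0.998, 0.06, -0.0, -0.0]
contact_force: [0.6, -0.0, -0.6]
opening: 84.8
grip_force: 0.0
```

```bash
python3 -c "
from h import *
todo(475.3,-224.3,97.2)"
```

```text
t 9.7833 tcp [ 475.1 -229.   225.5] hd 96.83 tx 0.7642541830479871 ty -4.68145498791158 yaw -0.36664832760877175
```

arm_command(
  rows=[
    [0.085,0.0008,-0.0047,0,-0.3],
    [0.085,0,0,0.035,0],
    [0.085,0,0,0.035,0],
    [0.085,0,0,0.02,0],
    [0.06,0,0,0.0085,0],
    [0.04,0,0,0,0],
    [0.03,0,0,0,0],
    [0.025,0,0,0,0],
  ],
)

```text
time: 10.45
ee_pos: [476.6, -223.4, 129.0]
eef_rot: [0.998, 0.064, 0.001, 0.001]
contact_force: [0.2, -0.1, 0.4]
opening: 38.4
grip_force: 0.0
```

arm_command(
  rows=[
    [0.02,0,0,0,0],
    [0.017,0,0,0,0],
    [0.01,0,0,0,0],
    [0,0,0,0,0],
    [0,0,0,0,0],
    [0,0,0,0,0],
  ],
)

```text
time: 10.95
ee_pos: [476.3, -223.8, 128.5]
eef_rot: [0.998, 0.063, 0.001, 0.001]
contact_force: [-1.4, 0.4, 6.9]
opening: 15.2
grip_force: 58.6
```

```bash
python3 -c "
from h import *
todo(497.5,-401,97.2);print(get_state()['contact_force'])"
```

```text
t 10.95 tcp [ 476.3 -223.8  128.5] hd 97.28 tx -1.4041254455637393 ty 178.43652187368545 yaw 0.07734401747805464
[-1.35434075  0.37027565  6.9077    ]
```

arm_command(
  rows=[
    [0,0,0,-0.0004,0],
    [0,0,0,0,0],
  ],
)

```text
time: 11.12
ee_pos: [476.2, -223.7, 128.5]
eef_rot: [0.998, 0.064, 0.001, 0.0]
contact_force: [-0.3, 0.6, 5.6]
opening: 15.1
grip_force: 58.7
```

arm_command(
  rows=[
    [0,0,0.004,0,0],
    [0,0,0.008,0,0],
    [0,0,0.008,0,0],
    [0,0,0.008,0,0],
  ],
)

```text
time: 11.45
ee_pos: [479.7, -251.6, 128.5]
eef_rot: [0.998, 0.064, 0.001, 0.0]
contact_force: [-0.2, 1.5, 7.6]
opening: 15.1
grip_force: 59.1
```

arm_command(
  rows=[
    [0,0,0.01,-0.0003,0],
    [0,0,0.011,0,0],
    [0,0,0.011,0,0],
    [0,0,0.011,0,0],
    [0,0,0.011,0,0],
    [0,0,0.011,0,0],
    [0,0,0.011,0,0],
    [0,0,0.011,0,0],
  ],
)

```text
time: 12.12
ee_pos: [490.7, -338.5, 128.6]
eef_rot: [0.998, 0.063, 0.0, 0.0]
contact_force: [1.4, 1.4, 6.2]
opening: 15.1
grip_force: 59.0
```

arm_command(
  rows=[
    [0,0,0.011,0,0],
    [0,0,0.011,0,0],
    [0,0,0.011,0,0],
    [0,0,0.011,0,0],
    [0,0,0.011,0,0],
    [0,0,0.008,0,0],
    [0,0,0,0,0],
  ],
)

```text
time: 12.7
ee_pos: [498.5, -402.0, 128.5]
eef_rot: [0.998, 0.063, 0.001, 0.001]
contact_force: [0.2, 0.1, 6.7]
opening: 15.1
grip_force: 59.3
```

```bash
python3 -c "
from h import *
todo(496,-222,99.6);print(get_state()['contact_force'],get_state()['wrist_torque'])"
```

```text
t 12.7 tcp [ 498.5 -402.   128.5] hd 97.23 tx 20.13114337246192 ty -178.91521963893413 yaw -2.370295221825671
[0.21644723 0.07978656 6.68447903] [-0.13931353 -0.09184431  0.03488135]
```

arm_command(
  rows=[
    [0,0,0,-0.0008,0],
    [0,0,0,0,0],
    [0,0,0,0,0],
  ],
)

```text
time: 12.95
ee_pos: [498.1, -399.8, 128.7]
eef_rot: [0.998, 0.064, -0.0, -0.0]
contact_force: [1.1, -0.0, 0.7]
opening: 15.1
grip_force: 58.9
```

```bash
python3 - <<'E'
from h import *
todo(496,-222,99.6);print(get_state()['contact_force'],get_state()['wrist_torque'])
c=cap('scene'); cv2.imwrite('pics/crop8.png',cv2.resize(c['pixels'][130:270,260:400],None,fx=4.2,fy=4.2,interpolation=2)[:,:,::-1])
E
```

```text
t 12.95 tcp [ 498.1 -399.8  128.7] hd 97.29 tx 20.473078806115716 ty -176.6601221870355 yaw -2.3105679204765437
[ 1.12178852 -0.01766844  0.69754827] [-0.09991369 -0.16577552  0.0245861 ]
```

View pics/crop8.png

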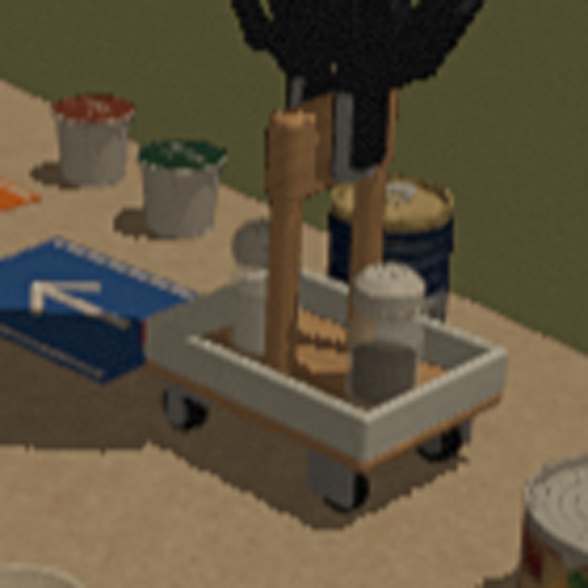

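The caddy stands level on its wheels, with wheels at (185,408), (340,490) and (440,440) and almost no press. Now a turn of 13° right, then straight ahead to trail the castors.

arm_command(
  rows=[
    [0,0,0,0,3.3],
    [0,0,0,0,3.3],
    [0,0,0,0,3.3],
    [0,0,0,0,3.4],
    [0,0,-0.004,0,0],
    [0,0,-0.007,0,0],
    [0,0,-0.008,0,0],
    [0,0,-0.008,0,0],
  ],
)

```text
time: 13.67
ee_pos: [500.9, -372.0, 128.7]
eef_rot: [0.999, -0.052, -0.0, -0.0]
contact_force: [-0.2, -0.4, -0.8]
opening: 15.0
grip_force: 58.7
```

arm_command(
  rows=[
    [0,0,-0.008,0,0],
    [0,0,-0.008,0,0],
    [0,0,-0.008,0,0],
    [0,0,-0.008,0,0],
    [0,0,-0.008,0,0],
    [0,0,-0.008,0,0],
    [0,0,-0.008,0,0],
    [0,0,-0.002,0,0],
  ],
)

```text
time: 14.33
ee_pos: [507.2, -314.0, 128.8]
eef_rot: [0.999, -0.052, -0.0, -0.0]
contact_force: [-0.8, -0.5, -4.0]
opening: 15.5
grip_force: 58.4
```

```bash
python3 - <<'E'
from h import *
todo(497,-222,99.6);print(get_state()['contact_force'])
p=tool()[0][:2]; d=np.array([497,-222])-p; h=np.radians(99.6); print('mat fwd',d@[np.cos(h),np.sin(h)],'right',d@[np.sin(h),-np.cos(h)])
E
```

```text
t 14.3333 tcp [ 507.2 -314.   128.8] hd 84.02 tx -19.750393526162156 ty -90.45572092616929 yaw -15.578545402051262
[-0.81643109 -0.53185011 -3.98737269]
mat fwd 92.43681569019387 right 5.267883613788186
```

arm_command(
  rows=[
    [0,0,0,0.0006,0],
    [0,0,0,0,0],
  ],
)

```text
time: 14.5
ee_pos: [507.3, -315.6, 128.6]
eef_rot: [0.999, -0.052, 0.0, 0.0]
contact_force: [-2.5, 0.9, 0.4]
opening: 15.0
grip_force: 59.2
```

arm_command(
  rows=[
    [0,0,-0.004,0,-1.5],
    [0,0,-0.006,0,-2.4],
    [0,0,-0.006,0,-2.4],
    [0,0,-0.006,0,-2.4],
    [0,0,-0.006,0,-2.4],
    [0,0,-0.006,0,-2.4],
    [0,0,-0.005,0,-2.1],
    [0,0,0,0,0],
  ],
)

```text
time: 15.17
ee_pos: [507.0, -276.2, 128.6]
eef_rot: [0.996, 0.085, 0.0, 0.0]
contact_force: [0.3, 0.6, -0.3]
opening: 15.3
grip_force: 59.3
```

```bash
python3 - <<'E'
from h import *
todo(497,-222,99.6);print(get_state()['contact_force'])
E
```

```text
t 15.1667 tcp [ 507.  -276.2  128.6] hd 99.76 tx -0.6619142735561354 ty -55.08554942419468 yaw 0.15523593823343163
[ 0.34172026  0.58940549 -0.28806821]
```

arm_command(
  rows=[
    [0,-0.0006,-0.005,0.0002,0.1],
    [0,0,-0.008,0,0],
    [0,0,-0.008,0,0],
    [0,0,-0.008,0,0],
    [0,0,-0.008,0,0],
    [0,0,-0.008,0,0],
    [0,0,-0.006,0,0],
    [0,0,0,0,0],
  ],
)

```text
time: 15.83
ee_pos: [497.8, -224.8, 128.5]
eef_rot: [0.997, 0.083, 0.0, -0.0]
contact_force: [0.5, 0.8, 6.0]
opening: 15.3
grip_force: 60.0
```

```bash
python3 - <<'E'
from h import *
todo(497,-222,99.6);print(get_state()['contact_force'])
E
```

```text
t 15.8333 tcp [ 497.8 -224.8  128.5] hd 99.52 tx -0.3110792626471742 ty -2.9366504157910414 yaw -0.08337693386741307
[0.50711557 0.80537702 6.02217499]
```

arm_command(
  rows=[
    [0,0,-0.003,-0.0003,0],
    [0,0,0,0,0],
    [0,0,0,0,0],
  ],
)

```text
time: 16.08
ee_pos: [497.4, -223.0, 128.5]
eef_rot: [0.997, 0.083, 0.0, -0.0]
contact_force: [0.0, 0.8, 4.4]
opening: 15.0
grip_force: 59.8
```

```bash
cat > w.py <<'E'
from h import *
def wheels(o,hd):
    # dark wheel pixels seen by the scene camera near the front left castor, put on the plane z=11, caddy frame
    c=cap('scene'); h=np.radians(hd);F=np.array([np.cos(h),np.sin(h)]);L=np.array([-F[1],F[0]])
    g=c['pixels'].max(2); sc=c['pixels'].astype(int)
    m=(g<45).astype(np.uint8)
    n,l,st,ce=cv2.connectedComponentsWithStats(m)
    for i in range(1,n):
        if st[i,4]<6: continue
        q=ray(c,ce[i],11)[0,:2]-o; x,y=q@F,q@L
        if abs(x)<80 and abs(y)<70: print('dark',st[i],(x.round(1),y.round(1)))
E
python3 - <<'E'
from w import *
todo(497,-222,99.6);print(get_state()['contact_force'])
p,a,t=tool(); wheels(p[:2]-[1,0],a+90)
E
```

```text
t 16.0833 tcp [ 497.4 -223.   128.5] hd 99.5 tx -0.2149380991385884 ty -1.0005531785882735 yaw -0.10389598023841984
[0.02408954 0.81943759 4.44617015]
dark [244 197   7   5  12] (np.float64(39.5), np.float64(51.5))
dark [255 196   4   8  11] (np.float64(26.5), np.float64(36.0))
dark [259 196   8  11  48] (np.float64(8.9), np.float64(34.5))
dark [294 197  14  10  67] (np.float64(-49.4), np.float64(-22.0))
dark [279 205  10  11  47] (np.float64(-52.5), np.float64(35.5))
dark [294 204   6   4   8] (np.float64(-55.3), np.float64(0.9))
```

The castor evidence fits trailing. Release and look.

arm_command(
  rows=[
    [0.016,0,-0.0008,0,0],
    [0.017,0,0,0,0],
    [0.019,0,0,0,0],
    [0.022,0,0,0,0],
    [0.03,0,0,0,0],
    [0.05,0,0,0,0],
    [0.085,0,0,0,0],
    [0.085,0,0,0,0],
  ],
)

```text
time: 16.8
ee_pos: [497.1, -222.6, 128.3]
eef_rot: [0.997, 0.083, -0.0, -0.0]
contact_force: [-0.9, -0.5, 0.3]
opening: 64.9
grip_force: 0.0
```

arm_command(
  rows=[
    [0.085,0,0,-0.02,0],
    [0.085,0,0,-0.03,0],
    [0.085,0,0,-0.03,0],
    [0.085,0,-0.03,-0.02,0],
    [0.085,0,-0.041,0,0],
    [0.085,0,-0.041,0,0],
    [0.085,0,-0.041,0,0],
    [0.085,0,-0.041,0,0],
  ],
)

```text
time: 17.47
ee_pos: [464.5, -29.7, 228.6]
eef_rot: [0.997, 0.082, 0.0, 0.0]
contact_force: [1.4, 0.2, -0.6]
opening: 85.1
grip_force: 0.0
```

```bash
python3 - <<'E'
from m import *
from w import *
c=cap('top'); caddy(c)
hsv=cv2.cvtColor(c['pixels'],cv2.COLOR_RGB2HSV); P=cloud(c); m=cv2.inRange(hsv,(105,130,50),(125,255,255)); m[abs(P[...,2])>15]=0
v,u=np.nonzero(m); q=ray(c,np.c_[u,v],1)[:,:2]; q=q[(abs(q[:,0]-496)<80)&(abs(q[:,1]+222)<90)]
print('mat visible',len(q),cv2.minAreaRect(q.astype(np.float32)))
wheels(np.array([496,-222]),99.5)
E
```

```text
handle? 367 ((496.3455505371094, -223.05760192871094), (65.45851135253906, 15.833236694335938), 9.372793197631836) 158.89116571139218
rim 1030 ((516.509521484375, -230.84011840820312), (165.29122924804688, 150.3429718017578), 89.1295394897461)
mat visible 0 ((0.0, 0.0), (0.0, 0.0), 0.0)
dark [243 194  32  19 196] (np.float64(10.7), np.float64(41.8))
dark [276 196  33  20 198] (np.float64(-52.1), np.float64(4.5))
```

```bash
python3 - <<'E'
from h import *
c=cap('scene'); h=np.radians(99.5);F=np.array([np.cos(h),np.sin(h)]);L=np.array([-F[1],F[0]]);o=np.array([496.2,-222.8])
for n,x,y in(('axL',19,30),('pivL',35,30),('axR',19,-30),('pivR',35,-30)): print(n,proj(c,[*(o+F*x+L*y),11])[0].round(1))
g=c['pixels'].max(2)[190:216,240:304]
for i,r in enumerate(g): print(190+i,''.join('#' if v<22 else '+' if v<38 else '-' if v<60 else '.' if v<100 else ' ' for v in r))
E
```

```text
axL [261.6 199. ]
pivL [256.6 196.8]
axR [281.9 190.9]
pivR [276.7 188.8]
190           .........................      ....--..               
191             .........................      ....                 
192             ............................                        
193            ..---..........................                      
194          ..--------.........................                    
195       ...------------.--.....................                   
196     ..--------------.-++--...................                 ..
197   ..--------------+...+###-..................               ..-+
198 ------------------+-.-+####-.................        .  ....--+#
199 ------------------#----####-.................          ...-----#
200 -.--.-------------+-..-+###-..--.............        ..---#+---+
201  .-.--.-----------+..--+###-..------.........      ..-----+#---+
202    ....-----------+.-.-####-..--------.......    ..--------++--+
203       ...-------------+###+-..----------........-----------+#+##
204         .-.---------++##++--..------------..-..-------------++##
205           ...---------++------------.------.+#-.--------------++
206             .-..-.------------------------..##+...--------------
207               ...--.---------------------.-.###-..------------..
208                 .-....---------------------.###+------------....
209                   ....------------------...-###+----------......
210                      ...-----------------...###+-------.........
211                        ....------------+--..###-------..........
212                          ...--.--------+++--###---..............
213                            .-..-.-------++#+#+---.............  
214                              ....-.-------+++-..............    
215                                ...-.---------.............
```

```bash
python3 -c "
from bench import *
print(close_job())"
```

```text
the job is handed in; nothing more can be done
None
```

The job is handed in: the caddy is on the blue mat about 1 mm and 0.2° off by the top camera and released. The first run rolled it in the grip so I had to release it, back it off the mat and drive it in again. The left castor measures as trailing straight; the right one was hidden from both cameras, so I couldn't check it.

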